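# Unscrew a tight jar cap in the stockroom's jar brace

## Task

The cap of the square jar of marbles is done up tight: stand the jar upright, right down in the well of the wooden jar brace so that it cannot turn, then unscrew the cap anticlockwise and stop turning as soon as the threads let go. Lift the cap straight off and finish still holding it in the gripper, level and centred just above the open mouth, about a finger's breadth clear of it (the program ends while holding; do not put the cap down), with the jar still standing in the brace. Leave the clear bin, the round tub, the roll of tape and the scoop where they are.

Things in the scene. Friction and masses are not known exactly. Their poses are not given: they have to be found in the camera images.
- jar_mid (a point): Jar: clear square plastic, full of marbles, 0.25-0.5 kg, loose, starts upright on the counter. Point on its axis 58 mm above its underside, half-way up the jar without cap; z up the axis, x and y square to its sides. Body 62 x 62 mm in plan, 78 mm high, then a round shoulder up to 89 mm and a round neck. Fits the brace any of four ways round. Lift it by its tight cap, nothing else is in a gripper's reach.
- jar_mouth (a point): Centre of the jar's open mouth, at the top of its neck, 116 mm above its underside (58 mm above point jar_mid), axes as point jar_mid. Neck 42 mm across, 50 mm over its thread. While the cap is on, the mouth is hidden inside it, 7 mm above the cap's centre.
- cap_mid (a point): Cap: off-white round screw cap, 58 mm across (60 over its ribs), 24 mm high, 21 mm deep inside, 65 g, a body of its own. Point at its centre, 12 mm above its lower edge; z up, x towards its moulded arrow. Screwed tight, this is 51 mm above point jar_mid and the lower edge 19 mm above the jar's square body. Breaking it loose takes about 0.5 N m: grip firmly, 30 N or more. A jar not braced just turns with it.
- cap_arrow (a point): Tip of the arrow moulded on the cap's top face, 26 mm from its axis, 12 mm above point cap_mid; tight, it points along the jar's +x. Right-hand thread: anticlockwise from above undoes it and raises it 20 mm per turn, so rise with it. After 35 degrees it turns easily; after about 98 degrees relative to the jar (5.5 mm up) the threads let go and it lifts straight off. Past half a turn is overdone.
- brace_floor (a point): Brace: plywood board 150 x 150 x 10 mm screwed to the counter, with wooden cleats (tops 40 mm above the counter) round a square well 67 x 67 mm, 30 mm deep, its top edge bevelled 5 mm. Point at the middle of the well's floor, 10 mm above the counter; z up, x and y square to the well's sides. In the well the jar can still turn about 5 degrees before its sides bear. It is fixed.
- bin: Bystander: clear plastic stacking bin with marbles in it, 120 x 200 mm, 85 mm high, beyond the work; origin at the centre of its underside.
- tub: Bystander: round white tub with a black lid, 72 mm across and 95 mm high; origin at the centre of its underside.
- tape: Bystander: roll of brown packing tape lying flat, 104 mm across, 48 mm high; origin at the centre of its underside.
- scoop: Bystander: aluminium scoop lying on the counter, 200 mm long, 56 mm wide, 30 mm high; origin on the counter at about its middle, x towards its open end.
Things that resemble listed ones, but are neither listed nor needed, are in the scene too. Leave any blue look-alike of the part that bears jar_mid alone.

How it is judged:
By the outcome, as a careful person would: the job done as asked, in the order asked, and still so for the second after the job is handed in, while the arm keeps its last pose, push and grip.
It also fails if it takes over 51 s, if anything falls off the work surface, if the arm or the gripper's body presses on something with over 40 N, if the wrist force passes 120 N, or if a joint passes its speed limit or range.

## Robot

A 6-joint arm with a two-finger parallel gripper is mounted at the origin on the work surface. World frame = base frame: x ahead of the robot, y to its left, z up, the work surface at z = 0. Lengths are in mm, angles in rad, forces in N, time in s.
With the tool pointing down it reaches from about 275 to 750 mm from the base axis. Payload 10.2 kg.
Tool frame: the origin (TCP) lies at the very end of the fingers, on their centre line; the grasp point (between the pads) lies 19 mm behind it (ctrl.grip_depth is the distance from the TCP to the grasp point, in mm); z points along the fingers, x is the direction in which the jaws open and shut, and the axes are right-handed (so a half turn about z gives the same grasp; the last joint's range is limited). The gripper opens to 85 mm and grips with 20 to 120 N. Pads are 22 mm wide; open, the fingers measure 114 mm over their backs; the gripper's body (76 mm by 85 mm) begins 54 mm behind the grasp point. The pads swing forward as they close: fully open they stand 13 mm farther back than shut.
Start: joints at [1.085, 0.313, 1.498, -0, 1.331, -0.223], TCP at [136.4, 506.977, 231.294] pointing down, gripper open.
Joint ranges: [-2.94, 2.94], [-0.97, 2.17], [0.19, 2.56], [-1.23, 4.37], [0.02, 3.11], [-2.88, 2.88]. Speed limits (rad/s): [2.39, 2.39, 3.01, 3.14, 3.14, 3.14].

## Interface

Orientations are given as a unit quaternion [w, x, y, z].
In Python, from rig import ctrl gives the robot as it stands.
- The arm moves only by the tool play_rows, never from a script. Its argument "motion" is a list of rows, each a list of 2 entries, a list of its own where there are three numbers: the shift along the tool's x, y, z in mm, then the turn, a rotation vector about the tool's x, y, z in degrees. A call has 1 to 20 rows; each row shifts and turns the commanded pose from where the row before left it, along the tool's axes as they then stand; what a row does not reach is not made up. A row lasts 1/12 s, in which the tool goes at most 41.7 mm and 7.16 degrees, less where a joint would pass 70% of its speed; a pose out of reach is approached as far as the arm can. A call with a gripper value outside its range is refused whole. "fingers" is the finger opening in mm, from 0 to 85.4, set as the call begins (left out, the last holds). The fingers move at their own pace and stop on an object; "squeeze" is the grip in N (left out, the last holds). Time passes only in rows, so rows that do not move let the fingers close. It gives the time, the measured TCP pose, the force and the opening at its end, in the units of the state.
- ctrl.sense(): the state, without advancing time (a new reading comes with each control period).
- ctrl.capture(name): name is "scene" or "top" or "wrist"; returns the picture (384x512x3 uint8, red, green, blue); there is no depth.
- ctrl.get_calibration(name): a dict with "K" (3x3 intrinsics, pixels), "R" (3x3) and "t" (3): a world point X has camera coordinates R X + t; the wrist camera has in their place "tool_from_camera" (4x4, takes a point from camera to tool coordinates, whose origin is the TCP and whose axes are the tool frame's). Camera axes: x right, y down, z forward; pixel columns grow to the right and rows downward; lengths in mm; the calibration is good to about 2 mm. The wrist camera is an equidistant fisheye: a pixel r from the principal point sees the ray r / f radians off the axis. A picture is of the moment at which its call begins: read the wrist's pose just before it. get_calibration takes no time and is no camera call.
- ctrl.finish_job(): hands the job in, once; it reports no verdict.
Trained networks look in the newest picture that a camera, given by its name, has taken for a name from the list of things; names that differ only in an ending like _2 or _b are one class to them, and where a whole thing is asked for, a point or a joint stands for the part that bears it (a point fixed in the world has none). Each returns a list of dicts, best first, with "p" (0 to 1); they miss things now and then, are a little off and sometimes report something else, mostly with a low value. They report only what shows in the picture. A call takes as long as a camera call. They do not tell look-alikes from the thing itself.
- ctrl.spot_in(camera, name): "position" ([column, row] as shares, 0 to 1, of the picture: columns of its width, rows of its height, amid what is visible of it).
The state is a dict: "time_s": time; "joints": joint angles; "dq": joint speeds; "tau": joint torques, N m; "eef_pos": TCP position; "ee_rot": TCP orientation; "force": force on the tool from outside, world axes, zero at the start; "wrist_torque": the same for the moment, N m; "grip_width": opening from 0.0 (shut) to 1.0 (fully open).
Only numpy, scipy, OpenCV 4.12 (cv2) and the standard library are available. Lean on these libraries where they do the work, as an engineer would, in place of code of your own. Each camera call takes 0.05 s, during which the arm holds its last target. There are 200 camera calls.

## Working session

There is one attempt and no reset: what is moved stays moved. The work goes in short steps, Python scripts to look and compute and a tool call to move; the robot and the scene stay as the last step left them, time stands still between calls to the robot, and variables do not carry over. Pictures are saved under pics/ and viewed, about 8 in all and at most 12, crops included, and the job is handed in when it is done.

Besides the shell and the picture viewer there is one more tool, called after "Request:" as name(argument=value, ...), one argument or row to a line, values as JSON. play_rows: Moves the arm, as the interface text tells. Its arguments: {"type":"object","properties":{"motion":{"type":"array"},"fingers":{"type":"number"},"squeeze":{"type":"number"}},"required":["motion"]}

```bash
mkdir -p pics; ls; python3 - <<'E'
from rig import ctrl
import cv2,numpy as np
print(ctrl.sense())
ims=[]
for c in ("scene","top"):
    im=ctrl.capture(c); ims.append(im)
    cv2.imwrite(f"pics/{c}0.png",im[:,:,::-1])
    k=ctrl.get_calibration(c); print(c,{a:np.round(b,3).tolist() for a,b in k.items()})
    for n in ("jar_mid","cap_mid","cap_arrow","brace_floor"):
        print(c,n,[(round(d['p'],2),np.round(np.array(d['position'])*[512,384],1).tolist()) for d in ctrl.spot_in(c,n)][:4])
k=ctrl.get_calibration("wrist");print(k)
E
```

```text
pics
{'time_s': 0.0, 'joints': array([ 1.08459382e+00,  3.13474538e-01,  1.49838930e+00, -2.21312730e-05,
        1.33101145e+00, -2.23416548e-01]), 'dq': array([ 0.00217077,  0.00024647, -0.00077964,  0.00056563,  0.00042963,
       -0.00081349]), 'tau': array([ 1.39056461e-03, -4.12259817e+01, -2.59752899e+01, -1.24017251e-05,
        4.06639912e-03, -1.89669157e-05]), 'eef_pos': array([136.28972288, 506.75023929, 230.7405075 ]), 'ee_rot': array([ 2.77455484e-04,  7.93651771e-01,  6.08371971e-01, -5.78291115e-04]), 'force': array([ 0.37318659,  0.60557344, -0.09628612]), 'wrist_torque': array([ 0.03560126, -0.00690172, -0.05033841]), 'grip_width': 0.9981914847558727}
scene {'K': [[454.408, 0.0, 249.983], [0.0, 454.408, 196.42], [0.0, 0.0, 1.0]], 'R': [[-0.531, 0.847, -0.006], [0.665, 0.413, -0.623], [-0.525, -0.335, -0.782]], 't': [320.144, -337.861, 1816.677]}
scene jar_mid [(0.96, [297.6, 217.2]), (0.7, [334.8, 218.8])]
scene cap_mid [(0.51, [300.3, 196.1])]
scene cap_arrow [(0.55, [301.4, 198.0])]
scene brace_floor [(0.71, [217.8, 182.5])]
top {'K': [[387.118, 0.0, 258.906], [0.
[... 154 characters left out ...]

top jar_mid [(0.75, [172.0, 223.4]), (0.58, [217.5, 226.3])]
top cap_mid [(0.85, [203.9, 214.5])]
top cap_arrow [(0.87, [206.8, 215.8])]
top brace_floor [(0.6, [306.7, 211.8])]
{'K': array([[297.31863964,   0.        , 250.94904492],
       [  0.        , 297.31863964, 194.38885986],
       [  0.        ,   0.        ,   1.        ]]), 'tool_from_camera': array([[ 9.99999304e-01,  5.81749566e-04,  1.02642468e-03,
        -3.47400294e-01],
       [-8.70720105e-04,  9.50955033e-01,  3.09327929e-01,
        -7.89792292e+01],
       [-7.96132328e-04, -3.09328608e-01,  9.50954877e-01,
        -1.41104280e+02],
       [ 0.00000000e+00,  0.00000000e+00,  0.00000000e+00,
         1.00000000e+00]])}
```

```bash
python3 - <<'E'
import cv2,numpy as np
a=cv2.imread("pics/scene0.png");b=cv2.imread("pics/top0.png")
f=lambda i,x,y:cv2.resize(i[y:y+150,x:x+200],(800,600),interpolation=cv2.INTER_CUBIC)
cv2.imwrite("pics/c1.png",np.vstack([cv2.resize(f(a,180,120),(400,300)),cv2.resize(f(b,150,140),(400,300))]))
cv2.imwrite("pics/topc.png",cv2.resize(b,(800,600)))
E
```

```text
(no output)
```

View pics/c1.png

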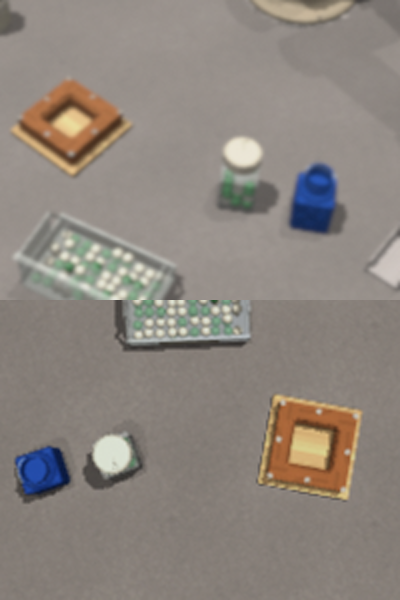

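View pics/topc.png

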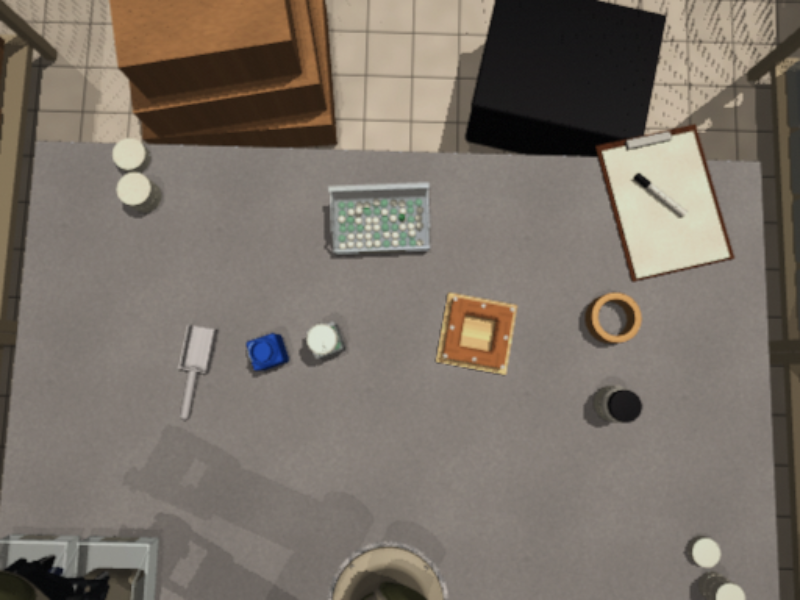

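The top picture shows the jar at about (206,217) px of 512x384, with the blue look-alike to its left at (170,225). The brace is at (306,212), rotated a few degrees. The bin lies beyond the work, and the tub and tape are to the right.

```bash
cat > h.py <<'E'
from rig import ctrl
import numpy as np,cv2
from scipy.spatial.transform import Rotation as Ro
def ray(c,px,st=None):
    k=ctrl.get_calibration(c);K=k["K"]
    d=np.array([(px[0]-K[0,2])/K[0,0],(px[1]-K[1,2])/K[1,1]])
    if c=="wrist":
        r=np.hypot(*d);v=np.array([*(d/max(r,1e-9)*np.sin(r)),np.cos(r)])
        q=st["ee_rot"];R=Ro.from_quat([q[1],q[2],q[3],q[0]]).as_matrix();T=k["tool_from_camera"]
        return R@T[:3,3]+st["eef_pos"],R@T[:3,:3]@v
    R=np.array(k["R"]);return -R.T@k["t"],R.T@np.array([*d,1])
def onz(c,px,z,st=None):
    o,v=ray(c,px,st);return o+v*(z-o[2])/v[2]
def proj(c,X,st=None):
    k=ctrl.get_calibration(c);K=k["K"];X=np.asarray(X,float)
    if c=="wrist":
        q=st["ee_rot"];R=Ro.from_quat([q[1],q[2],q[3],q[0]]).as_matrix();T=k["tool_from_camera"]
        p=T[:3,:3].T@(R.T@(X-st["eef_pos"])-T[:3,3]);r=np.hypot(p[0],p[1]);a=np.arctan2(r,p[2])
        return K[:2,2]+K[0,0]*a*p[:2]/max(r,1e-9)
    p=np.array(k["R"])@X+k["t"];return K[:2,2]+K[0,0]*p[:2]/p[2]
E
python3 - <<'E'
from h import *
np.set_printoptions(precision=1,suppress=True)
# cap top centre: top crop (112,454-300)/2+... ; scene crop
print("cap top T",onz("top",(150+111/2,140+153/2),121)," S",onz("scene",(180+242/2,120+153/2),121))
# brace board corners in top crop z=10
for p in [(272,95),(362,110),(348,200),(258,187)]: print("board T",onz("top",(150+p[0]/2,140+p[1]/2),10))
for p in [(72,174),(132,124),(12,128)]: print("board S",onz("scene",(180+p[0]/2,120+p[1]/2),10))
print("well floor T",onz("top",(150+311/2,140+148/2),10))
print("blue", onz("top",(150+36/2,140+167/2),110),onz("scene",(180+320/2,120+178/2),110))
E
```

```text
cap top T [526.8 140.3 121. ]  S [533.6 142.4 121. ]
board T [ 633.8 -108.8   10. ]
board T [ 612.8 -258.8   10. ]
board T [ 464.1 -236.5   10. ]
board T [481.4 -88.5  10. ]
board S [ 639.  -110.3   10. ]
board S [494.5 -84.   10. ]
board S [ 611.7 -255.7   10. ]
well floor T [ 547.6 -174.8   10. ]
blue [503.1 253.8 110. ] [505.9 262.2 110. ]
```

Request:
play_rows(
  motion=[
    [[-14,26.4,0],[0,0,0]],
    [[-14,26.4,0],[0,0,0]],
    [[-14,26.4,0],[0,0,0]],
    [[-14,26.4,0],[0,0,0]],
    [[-14,26.4,0],[0,0,0]],
    [[-14,26.4,0],[0,0,0]],
    [[-14,26.4,0],[0,0,0]],
    [[-14,26.4,0],[0,0,0]],
    [[-14,26.4,0],[0,0,0]],
    [[-14,26.4,0],[0,0,0]],
    [[-14,26.4,0],[0,0,0]],
    [[-14,26.4,0],[0,0,0]],
    [[-14,26.4,0],[0,0,0]],
    [[-14,26.4,0],[0,0,0]],
    [[-14,26.4,0],[0,0,0]],
    [[-14,26.4,0],[0,0,0]],
    [[-14,26.4,0],[0,0,0]],
    [[-14,26.4,0],[0,0,0]],
  ],
  fingers=85,
)

```text
time_s: 2.0
eef_pos: [530.7, 139.0, 231.3]
ee_rot: [-0.0, 0.794, 0.608, -0.0]
force: [-0.3, 0.8, -0.5]
grip_width: 0.995
```

Request:
play_rows(
  motion=[
    [[0,0,0],[0,0,6]],
    [[0,0,0],[0,0,6]],
    [[0,0,0],[0,0,6]],
    [[0,0,0],[0,0,6]],
    [[0,0,0],[0,0,6]],
    [[0,0,0],[0,0,6]],
    [[0,0,0],[0,0,6]],
    [[0,0,0],[0,0,6]],
    [[0,0,0],[0,0,6]],
    [[0,0,0],[0,0,6]],
    [[0,0,0],[0,0,0]],
    [[0,0,0],[0,0,0]],
  ],
)

```text
time_s: 3.0
eef_pos: [529.8, 140.2, 231.3]
ee_rot: [-0.0, 0.991, 0.132, -0.0]
force: [0.2, -0.2, -0.4]
grip_width: 0.993
```

```bash
python3 - <<'E'
from h import *
np.set_printoptions(precision=2,suppress=True)
s=ctrl.sense();print(s["time_s"],s["eef_pos"],s["joints"],2*np.degrees(np.arctan2(s["ee_rot"][2],s["ee_rot"][1])))
im=ctrl.capture("wrist");np.save("s1.npy",s,allow_pickle=True)
cv2.imwrite("pics/w1.png",im[:,:,::-1]);cv2.imwrite("pics/w1b.png",cv2.resize(im[:,:,::-1],(800,600),interpolation=cv2.INTER_CUBIC))
for n,z in (("cap_mid",121),("cap_arrow",121),("jar_mid",60)):
    for d in ctrl.spot_in("wrist",n): 
        p=np.array(d["position"])*[512,384];print(n,d["p"],p,onz("wrist",p,z,s))
E
```

```text
3.0 [529.81 140.2  231.26] [ 0.04  0.36  1.43  0.    1.35 -0.22] 15.122154817356112
cap_mid 0.66 [249.09 186.09] [527.2  144.65 121.  ]
cap_mid 0.45 [409.6  251.21] [711.93 120.29 121.  ]
cap_arrow 0.77 [248.68 186.39] [526.92 144.28 121.  ]
jar_mid 0.71 [253.8  60.6] [501.11 258.51  60.  ]
jar_mid 0.67 [246.78 151.1 ] [519.11 164.08  60.  ]
jar_mid 0.25 [249.29 186.59] [531.93 126.8   60.  ]
```

View pics/w1b.png

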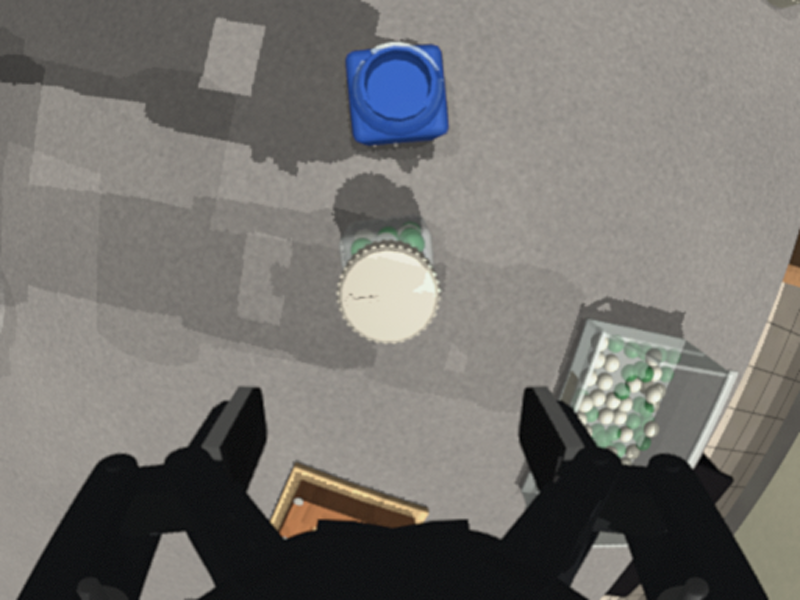

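The cap's top is centred near (390,294) in the 800x600 view. Its arrow points left, with the tip near (347,297), and the jar body sits roughly square to the tool.

```bash
python3 - <<'E'
from h import *
np.set_printoptions(precision=2,suppress=True)
s=np.load("s1.npy",allow_pickle=True).item()
im=cv2.imread("pics/w1.png")
x0,y0=205,105
c=cv2.resize(im[y0:y0+120,x0:x0+90],None,fx=5,fy=5,interpolation=cv2.INTER_CUBIC)
cv2.imwrite("pics/w1c.png",c)
# cap contour
hsv=cv2.cvtColor(im,cv2.COLOR_BGR2HSV)
m=((hsv[:,:,2]>190)).astype(np.uint8);m[:, :200]=0;m[:,300:]=0;m[:140]=0;m[235:]=0
cs=max(cv2.findContours(m,0,2)[0],key=cv2.contourArea);(u,v),r=cv2.minEnclosingCircle(cs);print("cap px",u,v,r,cv2.fitEllipse(cs))
o=onz("wrist",(u,v),121,s);print("cap",o)
t=onz("wrist",(347*.64,297*.64),121,s);print("tip",t,np.hypot(*(t-o)[:2]),np.degrees(np.arctan2(t[1]-o[1],t[0]-o[0])))
E
```

```text
cap px 249.70736694335938 188.9377899169922 31.539520263671875 ((249.03060913085938, 189.18614196777344), (57.56834411621094, 61.275604248046875), 85.06460571289062)
cap [528.41 142.26 121.  ]
tip [505.01 134.84 121.  ] 24.540266133542353 -162.40998400930405
```

View pics/w1c.png

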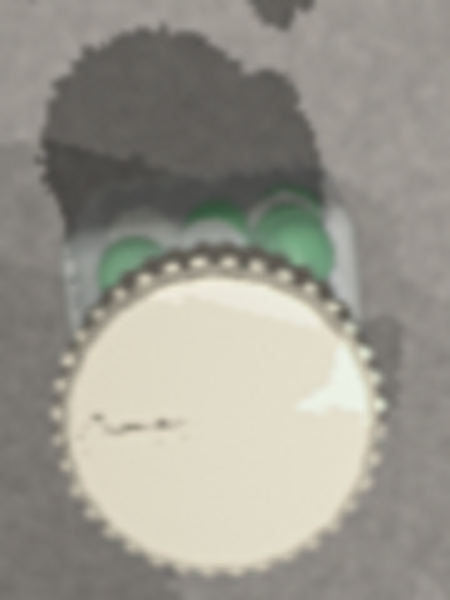

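```bash
python3 - <<'E'
from h import *
s=np.load("s1.npy",allow_pickle=True).item()
im=cv2.imread("pics/w1.png");x0,y0=210,110;F=6
o=onz("wrist",(205+221/5,105+423/5),121,s);print(o)
out=[]
base=cv2.resize(im[y0:y0+100,x0:x0+82-16],None,fx=F,fy=F,interpolation=cv2.INTER_CUBIC)
base=cv2.resize(im[y0:y0+96,x0:x0+80],None,fx=F,fy=F,interpolation=cv2.INTER_CUBIC)
base=cv2.createCLAHE(3).apply(cv2.cvtColor(base,6));base=cv2.cvtColor(base,8)
for yaw in (15,20):
    b=base.copy();P=lambda X:tuple(np.round((proj("wrist",X,s)-[x0,y0]+.5)*F).astype(int))
    y=np.radians(yaw);R=np.array([[np.cos(y),-np.sin(y)],[np.sin(y),np.cos(y)]])
    for z,col in ((78,(0,0,255)),(0,(255,0,0))):
        q=[P([*(o[:2]+R@np.array(c)*31),z]) for c in ((1,1),(-1,1),(-1,-1),(1,-1))]
        for i in range(4): cv2.line(b,q[i],q[(i+1)%4],col,1,cv2.LINE_AA)
    cv2.line(b,P(o),P([*(o[:2]+R@np.array([-26,0])),121]),(0,160,0),1)
    out.append(b[:, 40:430])
cv2.imwrite("pics/ov.png",np.hstack(out));print(np.hstack(out).shape)
E
```

```text
[528.13353842 141.55084339 121.        ]
(576, 780, 3)
```

View pics/ov.png

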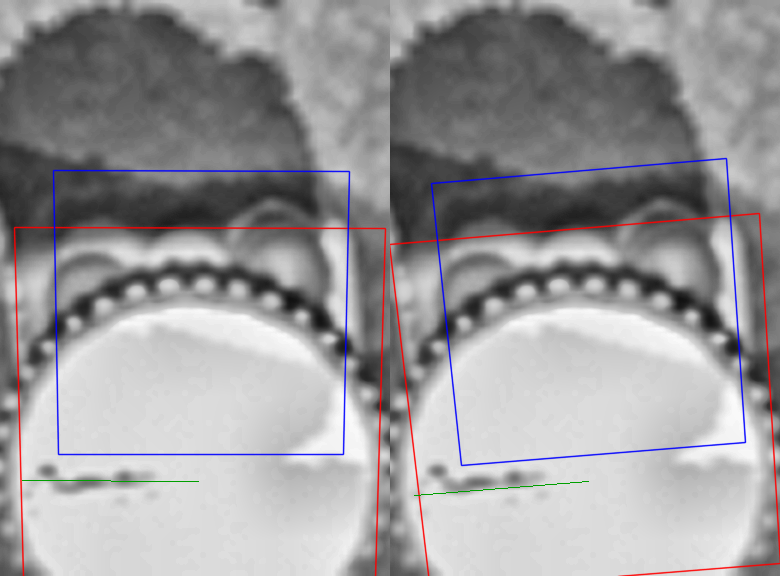

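Request:
play_rows(
  motion=[
    [[0,-30,10],[0,0,0]],
    [[0,-30,10],[0,0,0]],
    [[0,-30,10],[0,0,0]],
    [[0,0,0],[0,0,0]],
    [[0,0,0],[0,0,0]],
  ],
)

```text
time_s: 3.62
eef_pos: [506.0, 228.1, 200.9]
ee_rot: [0.0, 0.991, 0.132, -0.0]
force: [0.2, -0.7, -0.6]
grip_width: 0.996
```

```bash
python3 - <<'E'
from h import *
s=ctrl.sense();np.save("s2.npy",s,allow_pickle=True)
im=ctrl.capture("wrist")[:,:,::-1];cv2.imwrite("pics/w2.png",im)
F=7;out=[]
p=proj("wrist",[528.1,142,80],s);x0,y0=int(p[0]-40),int(p[1]-50);print(p)
base=cv2.resize(im[y0:y0+85,x0:x0+80].copy(),None,fx=F,fy=F,interpolation=cv2.INTER_CUBIC)
for yaw in (18,):
    b=base.copy();P=lambda X:tuple(np.round((proj("wrist",X,s)-[x0,y0]+.5)*F).astype(int))
    y=np.radians(yaw);R=np.array([[np.cos(y),-np.sin(y)],[np.sin(y),np.cos(y)]]);o=np.array([528.1,142])
    for z,col in ((78,(0,0,255)),(0,(255,0,0))):
        q=[P([*(o[:2]+R@np.array(c)*31),z]) for c in ((1,1),(-1,1),(-1,-1),(1,-1))]
        for i in range(4): cv2.line(b,q[i],q[(i+1)%4],col,1,cv2.LINE_AA)
    a=np.radians(np.arange(0,360,5));q=[P([o[0]+29*np.cos(t),o[1]+29*np.sin(t),121]) for t in a]
    cv2.polylines(b,[np.array(q)],True,(255,0,255),1,cv2.LINE_AA)
    cv2.imwrite("pics/ov2.png",b)
E
```

```text
[249.54827324 270.40494029]
```

View pics/ov2.png

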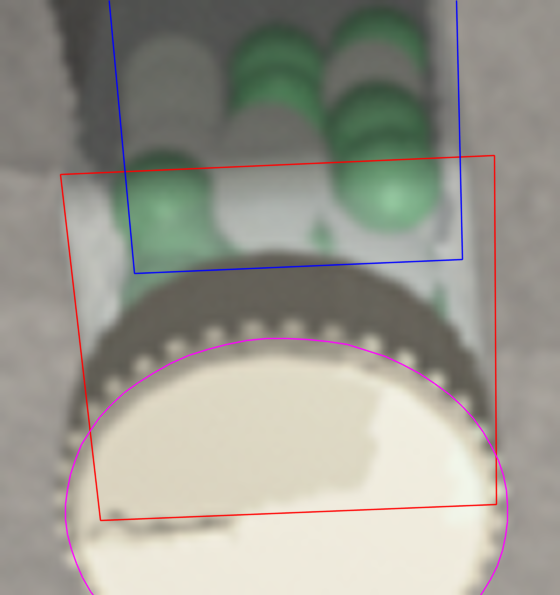

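Request:
play_rows(
  motion=[
    [[-0.5,30,0],[0,0,0]],
    [[-0.5,30,0],[0,0,0]],
    [[-0.5,30,0],[0,0,0]],
    [[0,0,20],[0,0,0]],
    [[0,0,20],[0,0,0]],
    [[0,0,20],[0,0,0]],
    [[0,0,20],[0,0,0]],
    [[0,0,15],[0,0,0]],
    [[0,0,10],[0,0,0]],
    [[0,0,5],[0,0,0]],
    [[0,0,4.5],[0,0,0]],
    [[0,0,0],[0,0,0]],
    [[0,0,0],[0,0,0]],
  ],
)

```text
time_s: 4.75
eef_pos: [528.8, 139.7, 87.5]
ee_rot: [0.0, 0.992, 0.13, 0.001]
force: [0.2, -0.4, -0.4]
grip_width: 0.995
```

```bash
python3 - <<'E'
from h import *
s=ctrl.sense();print(s["eef_pos"],s["force"])
im=ctrl.capture("wrist")[:,:,::-1];cv2.imwrite("pics/w3.png",cv2.resize(im[100:],None,fx=1.5,fy=1.5))
E
```

```text
[528.79201754 139.68509041  87.45098707] [ 0.20293865 -0.41488107 -0.35066764]
```

View pics/w3.png

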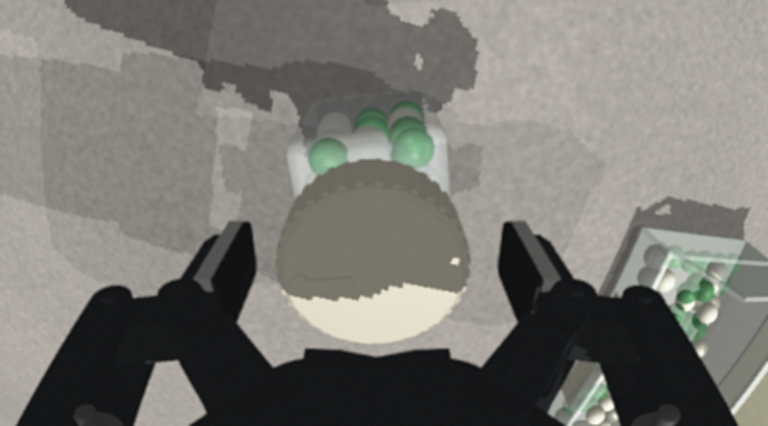

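The cap is centred between the pads: cap column about 374, finger midpoint about 377. Next I grip it.

Request:
play_rows(
  motion=[
    [[0,0,0],[0,0,0]],
    [[0,0,0],[0,0,0]],
    [[0,0,0],[0,0,0]],
    [[0,0,0],[0,0,0]],
    [[0,0,0],[0,0,0]],
    [[0,0,0],[0,0,0]],
    [[0,0,0],[0,0,0]],
    [[0,0,0],[0,0,0]],
    [[0,0,0],[0,0,0]],
    [[0,0,0],[0,0,0]],
    [[0,0,0],[0,0,0]],
    [[0,0,0],[0,0,0]],
  ],
  fingers=45,
  squeeze=60,
)

```text
time_s: 5.8
eef_pos: [528.4, 139.8, 87.6]
ee_rot: [0.0, 0.991, 0.13, 0.0]
force: [-3.4, -1.1, 6.0]
grip_width: 0.664
```

Request:
play_rows(
  motion=[
    [[0,0,-4],[0,0,0]],
    [[0,0,-8],[0,0,0]],
    [[0,0,-16],[0,0,0]],
    [[0,0,-20],[0,0,0]],
    [[0,0,-20],[0,0,0]],
    [[0,0,-12],[0,0,0]],
    [[0,0,0],[0,0,0]],
    [[0,0,0],[0,0,0]],
  ],
)

```text
time_s: 6.47
eef_pos: [528.2, 139.8, 166.8]
ee_rot: [-0.0, 0.992, 0.13, 0.0]
force: [-0.1, 0.1, -5.7]
grip_width: 0.669
```

Request:
play_rows(
  motion=[
    [[-2,10,0],[0,0,0]],
    [[-4.1,19.2,0],[0,0,0]],
    [[-4.1,19.2,0],[0,0,0]],
    [[-4.1,19.2,0],[0,0,0]],
    [[-4.1,19.2,0],[0,0,0]],
    [[-4.1,19.2,0],[0,0,1.4]],
    [[-4.1,19.2,0],[0,0,0]],
    [[-4.1,19.2,0],[0,0,0]],
    [[-4.1,19.2,0],[0,0,0]],
    [[-4.1,19.2,0],[0,0,0]],
    [[-4.1,19.2,0],[0,0,0]],
    [[-4.1,19.2,0],[0,0,0]],
    [[-4.1,19.2,0],[0,0,0]],
    [[-4.1,19.2,0],[0,0,0]],
    [[-4.1,19.2,0],[0,0,0]],
    [[-4.1,19.2,0],[0,0,0]],
    [[-4.1,19.2,0],[0,0,0]],
    [[-4.1,19.2,0],[0,0,0]],
    [[-4.1,19.2,0],[0,0,0]],
    [[-4.1,19.2,0],[0,0,0]],
  ],
)

```text
time_s: 8.13
eef_pos: [540.1, -244.6, 165.3]
ee_rot: [-0.001, 0.993, 0.118, -0.001]
force: [-1.0, 0.9, -5.2]
grip_width: 0.667
```

Request:
play_rows(
  motion=[
    [[0,0,0],[0,0,3]],
    [[0,0,0],[0,0,5]],
    [[0,0,0],[0,0,5]],
    [[0,0,0],[0,0,5]],
    [[0,0,0],[0,0,4]],
    [[0,0,0],[0,0,2.4]],
    [[0,0,0],[0,0,0]],
    [[0,0,0],[0,0,0]],
    [[0,0,0],[0,0,0]],
  ],
)

```text
time_s: 8.88
eef_pos: [540.7, -243.4, 166.1]
ee_rot: [-0.0, 0.996, -0.094, -0.001]
force: [0.7, -0.1, -4.7]
grip_width: 0.667
```

```bash
python3 - <<'E'
from h import *
np.set_printoptions(precision=2,suppress=True)
s=ctrl.sense();np.save("s3.npy",s,allow_pickle=True)
print(s["eef_pos"],s["joints"],2*np.degrees(np.arctan2(s["ee_rot"][2],s["ee_rot"][1])))
im=ctrl.capture("wrist")[:,:,::-1];cv2.imwrite("pics/w4.png",im);cv2.imwrite("pics/w4b.png",cv2.resize(im,(800,600),interpolation=cv2.INTER_CUBIC))
print(ctrl.spot_in("wrist","brace_floor"))
for X in ([548,-173,10],):print(proj("wrist",X,s))
E
```

```text
[ 540.71 -243.36  166.12] [-0.62  0.52  1.37 -0.    1.25 -0.43] -10.792059832649489
[{'position': [0.483, 0.2643], 'p': 0.55}]
[244.66 109.71]
```

View pics/w4b.png

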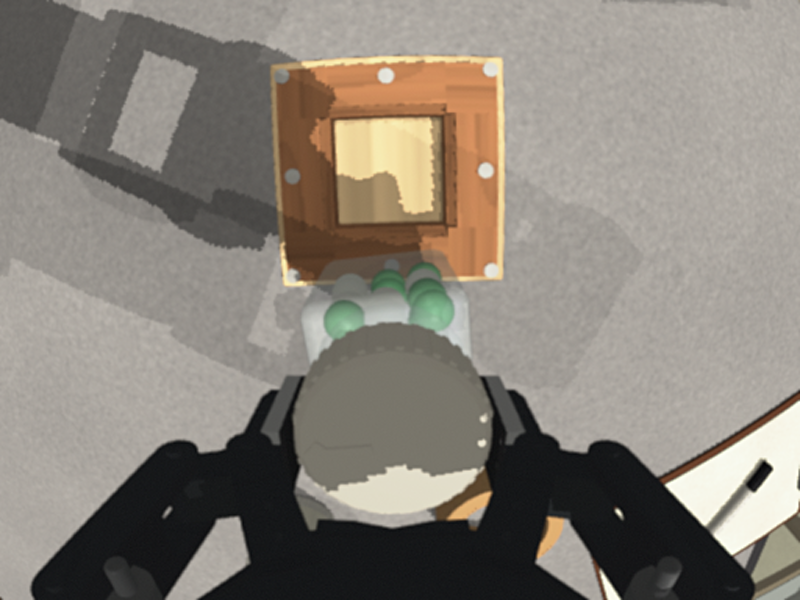

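```bash
python3 - <<'E'
from h import *
from scipy.optimize import least_squares
np.set_printoptions(precision=2,suppress=True)
s=np.load("s3.npy",allow_pickle=True).item()
def fit(pts,h,z,x0,f=.64):
    pts=np.array(pts,float)*f
    def res(p):
        y=np.radians(p[2]);R=np.array([[np.cos(y),-np.sin(y)],[np.sin(y),np.cos(y)]])
        return np.concatenate([proj("wrist",[*(p[:2]+R@np.array(c)*h),z],s) for c in ((-1,1),(1,1),(1,-1),(-1,-1))][:len(pts)])-pts.ravel()
    r=least_squares(res,x0);return r.x,r.fun
print("board",fit([(272,66),(502,58),(503,277),(286,285)],75,10,[548,-173,-8]))
print("well floor",fit([(334,120),(442,116),(444,224),(338,227)],33.5,10,[548,-173,-8]))
# jar with body top at z = TCP - 9.5
print("jar back corners",fit([(304,304),(468,296)],31,s["eef_pos"][2]-9.5,[540,-243,-8]))
E
```

```text
board (array([ 553.41, -172.81,   -8.77]), array([-1.7 , -1.61,  1.42, -1.91,  1.62,  2.11, -1.34,  1.67]))
well floor (array([ 552.46, -173.8 ,   -9.05]), array([ 0.39,  0.98, -0.5 ,  1.43, -0.67, -1.25,  0.78, -1.22]))
jar back corners (array([ 540.39, -243.06,   -7.76]), array([-5.08,  0.61,  5.  ,  0.01]))
```

Request:
play_rows(
  motion=[
    [[-0.3,-8,0],[0,0,0]],
    [[-0.5,-15,0],[0,0,0]],
    [[-0.5,-15,0],[0,0,0]],
    [[-0.5,-15,0],[0,0,0.5]],
    [[-0.5,-12,0],[0,0,0.5]],
    [[-0.2,-5.7,0],[0,0,0]],
    [[0,0,6],[0,0,0]],
    [[0,0,10],[0,0,0]],
    [[0,0,10],[0,0,0]],
    [[0,0,8],[0,0,0]],
    [[0,0,4],[0,0,0]],
    [[0,0,3],[0,0,0]],
    [[0,0,3],[0,0,0]],
    [[0,0,3],[0,0,0]],
    [[0,0,0],[0,0,0]],
    [[0,0,0],[0,0,0]],
  ],
)

```text
time_s: 10.32
eef_pos: [552.2, -173.4, 119.9]
ee_rot: [0.0, 0.995, -0.103, 0.0]
force: [-0.3, -0.9, -6.0]
grip_width: 0.671
```

```bash
python3 - <<'E'
from h import *
s=ctrl.sense();print(s["eef_pos"],s["force"],s["wrist_torque"],2*np.degrees(np.arctan2(s["ee_rot"][2],s["ee_rot"][1])))
E
```

```text
[ 552.20734325 -173.39378346  119.8872148 ] [-0.25783172 -0.90767849 -5.98037779] [ 0.00301963 -0.03964842 -0.00812536] -11.858030578390453
```

Request:
play_rows(
  motion=[
    [[0,0,3],[0,0,0]],
    [[0,0,3],[0,0,0]],
    [[0,0,3],[0,0,0]],
    [[0,0,3],[0,0,0]],
    [[0,0,3],[0,0,0]],
    [[0,0,3],[0,0,0]],
    [[0,0,2],[0,0,0]],
    [[0,0,0],[0,0,0]],
    [[0,0,0],[0,0,0]],
  ],
)

```text
time_s: 11.07
eef_pos: [552.2, -173.3, 99.7]
ee_rot: [-0.0, 0.995, -0.103, -0.0]
force: [-0.1, 0.5, -5.4]
grip_width: 0.663
```

Request:
play_rows(
  motion=[
    [[0,0,0.7],[0,0,0]],
    [[0,0,0.7],[0,0,0]],
    [[0,0,0.7],[0,0,0]],
    [[0,0,0.7],[0,0,0]],
    [[0,0,0],[0,0,0]],
    [[0,0,0],[0,0,0]],
  ],
)

```text
time_s: 11.57
eef_pos: [552.3, -173.4, 97.7]
ee_rot: [0.0, 0.995, -0.103, 0.0]
force: [-3.5, 2.6, 4.0]
grip_width: 0.671
```

```bash
python3 - <<'E'
from h import *
s=ctrl.sense();print(s["eef_pos"],s["force"],s["wrist_torque"],s["grip_width"],s["joints"])
im=ctrl.capture("wrist")[:,:,::-1];ctrl_im=ctrl.capture("scene")[:,:,::-1]
a=cv2.resize(im,(512,384));b=cv2.resize(ctrl_im[100:220,150:310],(512,384),interpolation=cv2.INTER_CUBIC)
cv2.imwrite("pics/w5.png",cv2.resize(np.hstack([a,b]),(800,300)))
E
```

```text
[ 552.33787417 -173.44016726   97.70628179] [-3.45266438  2.63171536  4.01428934] [0.15762624 0.57046314 0.04507128] 0.6712671868733577 [-5.06470680e-01  5.60999879e-01  1.49509826e+00 -1.37502051e-04
  1.08465573e+00 -2.99556328e-01]
```

View pics/w5.png

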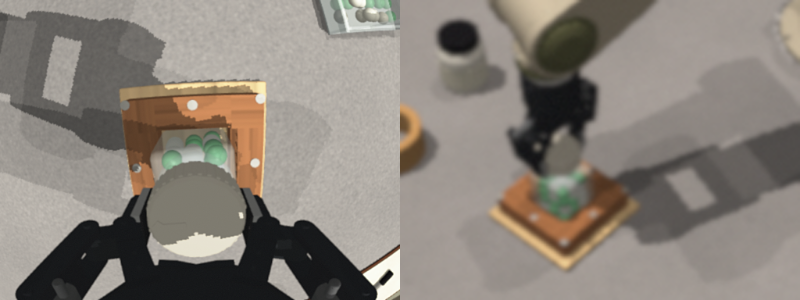

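Request:
play_rows(
  motion=[
    [[0,0,0],[0,0,-3]],
    [[0,0,-0.1],[0,0,-3]],
    [[0,0,-0.17],[0,0,-3]],
    [[0,0,-0.17],[0,0,-3]],
    [[0,0,-0.17],[0,0,-3]],
    [[0,0,-0.17],[0,0,-3]],
    [[0,0,-0.17],[0,0,-3]],
    [[0,0,-0.17],[0,0,-3]],
    [[0,0,0],[0,0,0]],
  ],
  squeeze=75,
)

```text
time_s: 12.42
eef_pos: [552.8, -173.4, 98.6]
ee_rot: [0.0, 0.994, 0.107, 0.001]
force: [0.3, 1.0, 1.9]
grip_width: 0.665
```

```bash
cat > st.py <<'E'
from h import *
np.set_printoptions(precision=2,suppress=True)
s=ctrl.sense();print(s["time_s"],s["eef_pos"],s["force"],s["wrist_torque"],s["grip_width"],np.degrees(s["joints"][5]),2*np.degrees(np.arctan2(s["ee_rot"][2],s["ee_rot"][1])))
E
python3 st.py
```

```text
12.4167 [ 552.82 -173.42   98.64] [0.33 0.97 1.88] [ 0.31 -0.2   0.16] 0.6653740220835461 -41.267214963063495 12.241467535079115
```

Request:
play_rows(
  motion=[
    [[0,0,-0.17],[0,0,-3]],
    [[0,0,-0.17],[0,0,-3]],
    [[0,0,-0.17],[0,0,-3]],
    [[0,0,-0.17],[0,0,-3]],
    [[0,0,-0.17],[0,0,-3]],
    [[0,0,-0.17],[0,0,-3]],
    [[0,0,-0.17],[0,0,-3]],
    [[0,0,-0.17],[0,0,-3]],
    [[0,0,-0.17],[0,0,-3]],
    [[0,0,-0.17],[0,0,-3]],
    [[0,0,-0.17],[0,0,-3]],
    [[0,0,-0.17],[0,0,-3]],
    [[0,0,-0.17],[0,0,-3]],
    [[0,0,-0.17],[0,0,-3]],
    [[0,0,-0.17],[0,0,-3]],
    [[0,0,-0.17],[0,0,-3]],
    [[0,0,-0.17],[0,0,-3]],
    [[0,0,0],[0,0,0]],
  ],
)

```text
time_s: 13.92
eef_pos: [552.2, -173.4, 100.9]
ee_rot: [0.0, 0.852, 0.524, 0.0]
force: [-0.4, 0.9, -0.8]
grip_width: 0.668
```

```bash
python3 st.py; python3 - <<'E'
from h import *
im=ctrl.capture("wrist")[:,:,::-1];cv2.imwrite("pics/w6.png",cv2.resize(im[120:,130:370],None,fx=2.2,fy=2.2,interpolation=cv2.INTER_CUBIC))
E
```

```text
13.9167 [ 552.24 -173.42  100.86] [-0.38  0.92 -0.78] [-0.    0.01  0.02] 0.6676073848266377 -92.17692411496377 63.15476110936453
```

View pics/w6.png

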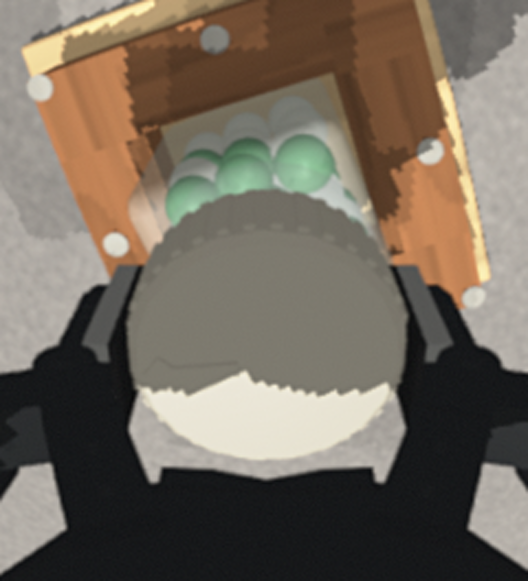

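Request:
play_rows(
  motion=[
    [[0,0,-0.17],[0,0,-3]],
    [[0,0,-0.17],[0,0,-3]],
    [[0,0,-0.17],[0,0,-3]],
    [[0,0,-0.17],[0,0,-3]],
    [[0,0,-0.17],[0,0,-3]],
    [[0,0,-0.17],[0,0,-3]],
    [[0,0,-0.17],[0,0,-3]],
    [[0,0,-0.17],[0,0,-3]],
    [[0,0,-0.17],[0,0,-3]],
    [[0,0,0],[0,0,-2]],
    [[0,0,0],[0,0,0]],
  ],
)

```text
time_s: 14.88
eef_pos: [552.3, -173.3, 102.5]
ee_rot: [0.0, 0.694, 0.72, 0.0]
force: [-0.1, 1.2, -0.3]
grip_width: 0.664
```

```bash
python3 st.py
```

```text
14.8833 [ 552.31 -173.32  102.47] [-0.14  1.24 -0.34] [ 0.11 -0.05  0.01] 0.6643689718584342 -121.09123909651733 92.07131239385122
```

Request:
play_rows(
  motion=[
    [[0,0,-0.5],[0,0,0]],
    [[0,0,-0.5],[0,0,0]],
    [[0,0,-0.5],[0,0,0]],
    [[0,0,0],[0,0,0]],
    [[0,0,0],[0,0,0]],
  ],
)

```text
time_s: 15.3
eef_pos: [552.2, -173.4, 104.1]
ee_rot: [0.0, 0.694, 0.72, 0.0]
force: [1.1, -0.1, 0.1]
grip_width: 0.664
```

```bash
python3 st.py
```

```text
15.3 [ 552.2  -173.35  104.11] [ 1.1  -0.11  0.14] [ 0.03 -0.06  0.03] 0.6636094940850343 -121.12842705636191 92.10932637902218
```

Request:
play_rows(
  motion=[
    [[0,0,-1],[0,0,0]],
    [[0,0,-1],[0,0,0]],
    [[0,0,-1],[0,0,0]],
    [[0,0,0],[0,0,0]],
    [[0,0,0],[0,0,0]],
  ],
)

```text
time_s: 15.72
eef_pos: [552.2, -173.4, 107.2]
ee_rot: [0.0, 0.694, 0.72, 0.0]
force: [0.3, -0.9, 0.1]
grip_width: 0.665
```

```bash
python3 st.py
```

```text
15.7167 [ 552.2  -173.38  107.17] [ 0.3  -0.87  0.14] [ 0.1  -0.09 -0.03] 0.664560623773253 -121.15893519028909 92.13752274899211
```

Request:
play_rows(
  motion=[
    [[0,0,-2],[0,0,0]],
    [[0,0,-3],[0,0,0]],
    [[0,0,-3],[0,0,0]],
    [[0,0,-3],[0,0,0]],
    [[0,0,-3],[0,0,0]],
    [[0,0,-3],[0,0,0]],
    [[0,0,-3],[0,0,0]],
    [[0,0,-3],[0,0,0]],
    [[0,0,-2],[0,0,0]],
    [[0,0,0],[0,0,0]],
    [[0,0,0],[0,0,0]],
    [[0,0,0],[0,0,0]],
  ],
)

```text
time_s: 16.72
eef_pos: [552.1, -173.3, 131.9]
ee_rot: [-0.0, 0.694, 0.72, -0.0]
force: [-1.0, -1.2, -0.3]
grip_width: 0.667
```

```bash
python3 st.py; python3 - <<'E'
from h import *
im=ctrl.capture("wrist")[:,:,::-1];b=ctrl.capture("scene")[:,:,::-1];t=ctrl.capture("top")[:,:,::-1]
a=cv2.resize(im[90:,130:386],(400,460));b=cv2.resize(b[110:202,170:250],(400,460),interpolation=cv2.INTER_CUBIC)
cv2.imwrite("pics/w7.png",np.hstack([a,b]))
for n in ("jar_mid","bin","tub","tape","scoop"): print(n,[(round(d['p'],2),np.round(np.array(d['position'])*[512,384])) for d in ctrl.spot_in("top",n)][:2])
E
```

```text
16.7167 [ 552.09 -173.28  131.89] [-0.99 -1.23 -0.29] [ 0.    0.02 -0.04] 0.6665840328592052 -121.16211295459387 92.14255166674451
jar_mid [(0.91, array([173., 230.]))]
bin []
tub [(0.94, array([396., 260.]))]
tape [(0.73, array([400., 203.]))]
scoop [(0.57, array([125., 229.])), (0.17, array([242., 141.]))]
```

View pics/w7.png

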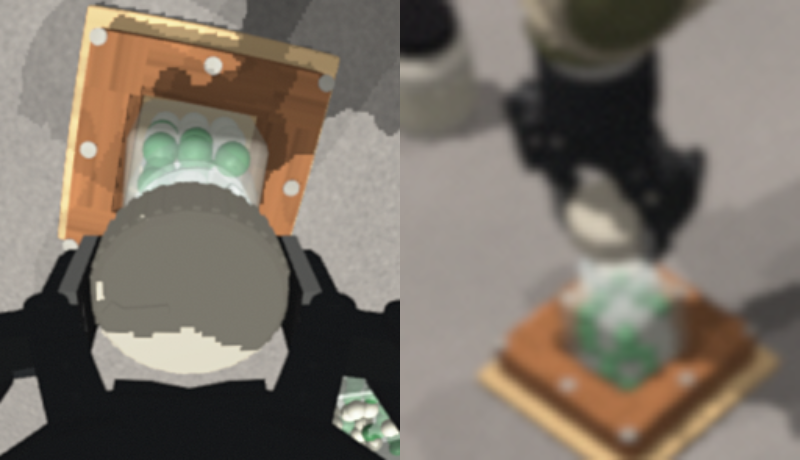

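The cap is clear of the neck and level. The jar stands in the well, and the cap's lower edge is about 15 mm above the mouth.

```bash
python3 -c "
from rig import ctrl
print(ctrl.finish_job())"
```

```text
the job is handed in; nothing more can be done
None
```

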